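# Set and lock the end stop of a drill jig

## Task

Get the square tube ready for drilling in the jig: with a fingertip slide the jig's loose end stop along its slot until the tube is held snugly, without play, between it and the fixed end stop. Then run the end stop's wing nut down clockwise by repeated light fingertip pushes on its ears until it is fully seated. Nothing is to be gripped, forced or lifted: the tube stays lying in the jig and all the other things on the bench stay where they are.

Things in the scene. Friction and masses are not known exactly. Their poses are not given: they have to be found in the camera images.
- jig: aluminium drill jig fixed on the bench; origin mid-underside, z up. Base plate x -77 to +57, y -220 to +210 mm, 12 thick. On it, from -y to +y: sliding end stop, tube, fixed end stop. A fence stands along their +x side (x +13.5 to +23.5 mm, full length, top at z 72); their -x side is open. A steel arm with a drill bush (x -19 to +45, y 95 to 129, z 44 to 91 mm) reaches from the fence over the tube
- fixed_face (a point): on the jig, in the plane of the fixed end stop's face that looks to -y of the jig, on the tube's centre line, at plate level (12 mm up); axes as the jig's. The block behind it is 46 x 32 x 38 mm. The tube's +y end belongs here
- tube: loose square steel tube 25 x 25 mm, 150 mm long, 0.25 kg; origin at the centre of its underside, its own y axis along its length. It lies on the jig's plate along the fence (within 2 mm), in line with both stops, its +y end 3 to 18 mm short of the fixed end stop
- end_stop (a joint): travel of the sliding end stop in its slot, m, growing towards the tube (jig +y), range 0 to 0.14; stays where left, friction about 4 N. Steel block, jig x -45 to +10 mm, 80 mm long, 34 mm high, on the jig's plate (top 46 mm above the bench); carries an upright stud with the wing nut
- stop_face (a point): on the sliding end stop: its nose face that meets the tube's -y end, on the tube's centre line, at plate level (12 mm above the bench); axes as the jig's. With the tube snug it is 150 mm from fixed_face
- stop_back (a point): on the sliding end stop: its opposite end face (looks to -y of the jig, away from the tube), 20 mm above the jig's plate; axes as the jig's. The place to push, towards jig +y
- wing_nut (a joint): rotation of the wing nut on the sliding stop's stud, rad: 0 = seated on the stop, positive = backed off anticlockwise seen from above. Clockwise pushes make it fall; it sinks 2 mm a turn and stops hard at 0. Starts 1 to 1.75 turns up. Light friction (0.015 N m), stays where left
- nut_mid (a point): on the wing nut's vertical axis, mid-height of its ears; turns with it, x along the ears, z up. Steel: hub 21 mm across, top 7.5 mm below this point; two upright round ears, 21 mm diameter, 5 thick, centres 17.5 mm from the axis. Seated, 65 mm above the bench. Axis 45 mm behind stop_face, 32 mm from the fence's face (no room for a finger there). Stud 11 mm thick between the ears, top 82 mm up
- spare_nut: loose wing nut of the same kind standing on the jig's plate beside the tube, on its open side; origin under its centre; to be left alone
- round_bar: loose upright steel round, 32 mm diameter, 60 mm high, on the bench beside the jig; to be left alone
- offcut: loose 70 mm piece of the same 25 mm square tube lying on the bench beside the jig; to be left alone
- oil_can: loose grey can, 56 mm diameter, 130 mm high; to be left alone
- screwdriver: loose screwdriver; to be left alone
- hammer: loose hammer; to be left alone
- square: loose try square, wooden stock and steel blade; to be left alone
Mind the look-alikes: they are no part of the job. Leave any orange or purple look-alike of the tube alone.

How it is judged:
By the outcome, as a careful person would: the job done as asked, in the order asked, and still so for the second after the job is handed in, with the robot touching nothing.
It also fails if it takes over 72 s, if anything falls off the work surface, if the arm or the gripper's body presses on something with over 40 N, if the wrist force passes 120 N, or if a joint passes its speed limit or range.

## Robot

A 6-joint arm with a two-finger parallel gripper is mounted at the origin on the work surface. World frame = base frame: x ahead of the robot, y to its left, z up, the work surface at z = 0. Lengths are in m, angles in rad, forces in N, time in s.
With the tool pointing down it reaches from about 0.35 to 0.725 m from the base axis. Payload 6 kg.
Tool frame: the origin (TCP) lies at the very end of the fingers, on their centre line; the grasp point (between the pads) lies 19 mm behind it; z points along the fingers, x is the direction in which the jaws open and shut, and the axes are right-handed (so a half turn about z gives the same grasp; the last joint's range is limited). The gripper opens to 85 mm and grips with 20 to 120 N. Pads are 22 mm wide; open, the fingers measure 114 mm over their backs; the gripper's body (76 mm by 85 mm) begins 54 mm behind the grasp point. The pads swing forward as they close: fully open they stand 13 mm farther back than shut.
Start: joints at [0.334, 0.04, 0.085, 0, -1.615, -0.334], TCP at [0.6, 0, 0.231] pointing down, gripper open.
Joint ranges: [-2.56, 2.56], [-1.29, 2.01], [-1.08, 1.49], [-3.29, 1.98], [-2.81, -0.18], [-2.99, 2.99]. Speed limits (rad/s): [2.57, 2.57, 3.01, 3.14, 3.14, 3.14].

## Interface

Orientations are given as a unit quaternion [w, x, y, z].
In Python, from plant import env gives the robot as it stands.
- The arm moves only by the tool apply_moves, never from a script. Its argument "rows" is one flat list of numbers, 5 for each row, row after row: the opening, from -1 (shut) to 1 (fully open), then the shift along the tool's x, y, z in mm, then the turn about the tool's z in degrees. A call has 1 to 10 rows; each row shifts and turns the commanded pose from where the row before left it, along the tool's axes as they then stand; what a row does not reach is not made up. A row lasts 1/12 s, in which the tool goes at most 41.7 mm and 7.16 degrees, less where a joint would pass 70% of its speed; a pose out of reach is approached as far as the arm can. A call with a gripper value outside its range is refused whole. The fingers move at their own pace and stop on an object; "newtons" is the grip in N (left out, the last holds). Time passes only in rows, so rows that do not move let the fingers close. It gives the time, the measured TCP pose, the force and the opening at its end, in the units of the state.
- env.get_obs(): the state, without advancing time (a new reading comes with each control period).
- env.grab_frame(name): name is "scene" or "side" or "wrist"; returns a dict with "image" (384x512x3 uint8, red, green, blue), "fx", "fy", "cx", "cy" (pixels), "dist_coeffs" ([k1, k2, p1, p2, k3] as OpenCV has them; the pictures are not rectified), "rvec" (rotation vector, rad) and "tvec" (3), from world to camera coordinates, as OpenCV has them; the wrist camera has in their place "mount" (4x4, takes a point from camera to tool coordinates, whose origin is the TCP and whose axes are the tool frame's). Camera axes: x right, y down, z forward; pixel columns grow to the right and rows downward; lengths in m; the calibration is good to about 2 mm. A picture is of the moment at which its call begins: read the wrist's pose just before it. There is no depth.
- env.close_job(): hands the job in, once; it reports no verdict.
Trained networks look in the newest picture that a camera, given by its name, has taken for a name from the list of things; names that differ only in an ending like _2 or _b are one class to them, and where a whole thing is asked for, a point or a joint stands for the part that bears it (a point fixed in the world has none). Each returns a list of dicts, best first, with "confidence" (0 to 1); they miss things now and then, are a little off and sometimes report something else, mostly with a low value. They report only what shows in the picture. A call takes as long as a camera call. They do not tell look-alikes from the thing itself.
- env.boxes_of(camera, thing): "box" ([centre column, centre row, width, height] in pixels, round what is visible of it).
- env.place_of(camera, thing): "xy" ([column, row] in pixels: a listed point, or the origin of a listed thing).
The state is a dict: "clock": time; "joints": joint angles; "dq": joint speeds; "effort": joint torques, N m; "tool_pos": TCP position; "eef_rot": TCP orientation; "contact_force": force on the tool from outside, world axes, zero at the start; "moment": the same for the moment, N m; "width": finger opening in m.
Only numpy, scipy, OpenCV 4.12 (cv2) and the standard library are available. Lean on these libraries where they do the work, as an engineer would, in place of code of your own. Each camera call takes 0.05 s, during which the arm holds its last target.

## Working session

There is one attempt and no reset: what is moved stays moved. The work goes in short steps, Python scripts to look and compute and a tool call to move; the robot and the scene stay as the last step left them, time stands still between calls to the robot, and variables do not carry over. Pictures are saved under pics/ and viewed, and the job is handed in when it is done.

Besides the shell and the picture viewer there is one more tool, called after "Call:" as a command line: name --argument value ..., lists and objects as JSON in quotes. apply_moves: Moves the arm, as the interface text tells. Its arguments: {"type":"object","properties":{"rows":{"type":"array"},"newtons":{"type":"number"}},"required":["rows"]}

```bash
ls; mkdir -p pics
cat > h.py <<'E'
import numpy as np,cv2,json
from plant import env
def grab(n):
    f=env.grab_frame(n); return f
def save(n,name):
    f=grab(n); cv2.imwrite('pics/'+name,cv2.cvtColor(f['image'],cv2.COLOR_RGB2BGR)); return f
E
python3 - <<'E'
from h import *
o=env.get_obs();print(o)
for n in ['scene','side','wrist']:
    f=save(n,n+'0.png')
    print(n,{k:v for k,v in f.items() if k!='image'})
    for t in ['fixed_face','stop_face','stop_back','nut_mid','jig','tube','spare_nut']:
        r=env.place_of(n,t); print(t,[(np.round(x['xy'],1).tolist(),round(x['confidence'],2)) for x in r[:3]])
print(env.get_obs()['clock'])
E
```

```text
pics
{'clock': 0.0, 'joints': array([ 3.33710557e-01,  4.08123654e-02,  8.38197296e-02, -4.58698057e-04,
       -1.61548085e+00, -3.33648034e-01]), 'dq': array([ 0.0022033 , -0.00042378, -0.00231232, -0.00086046,  0.00067314,
       -0.00102778]), 'effort': array([-7.27207535e-04, -3.68200672e+01,  3.47413230e+01,  6.93227157e+00,
       -5.48646509e-03, -9.47124363e-06]), 'tool_pos': array([5.99681492e-01, 9.02709580e-05, 2.30284424e-01]), 'eef_rot': array([-8.67372375e-04, -4.13143980e-05,  9.99999621e-01, -5.81626165e-05]), 'contact_force': array([0.43513391, 0.11402326, 0.49667353]), 'moment': array([ 0.00314206,  0.01443993, -0.03967214]), 'width': 0.08533073641780159}
scene {'fx': 380.4173929994097, 'fy': 380.4173929994097, 'cx': 254.24246519189236, 'cy': 194.2577235298959, 'dist_coeffs': array([0.04360109, 0.        , 0.        , 0.        , 0.        ]), 'rvec': array([ 1.52536413,  2.0815434 , -0.79425353]), 'tvec': array([ 0.09864934, -0.30182242,  1.39689209])}
fixed_face [([167.9, 187.5], 0.9), ([393.8, 263.6], 0.52)]
stop_face [([228.8, 213.0], 0.69), ([164.5, 225.4], 0.
[... 899 characters left out ...]
6, 'cx': 256.515182839068, 'cy': 189.05744560206693, 'dist_coeffs': array([0.00749108, 0.        , 0.        , 0.        , 0.        ]), 'mount': array([[ 9.99999551e-01,  7.98208366e-04, -5.10327076e-04,
        -6.17531681e-05],
       [-6.37188545e-04,  9.65279849e-01,  2.61217164e-01,
        -6.55335396e-02],
       [ 7.01114169e-04, -2.61216722e-01,  9.65279924e-01,
        -1.43272694e-01],
       [ 0.00000000e+00,  0.00000000e+00,  0.00000000e+00,
         1.00000000e+00]])}
fixed_face []
stop_face [([310.9, 158.2], 0.83), ([341.2, 55.5], 0.32)]
stop_back [([287.4, 223.1], 0.67)]
nut_mid [([296.1, 200.9], 0.9)]
jig []
tube [([340.6, 55.1], 0.59)]
spare_nut [([299.5, 27.6], 0.96)]
1.2
```

View pics/scene0.png

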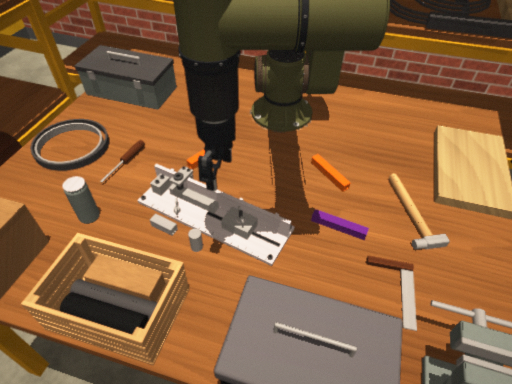

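View pics/side0.png

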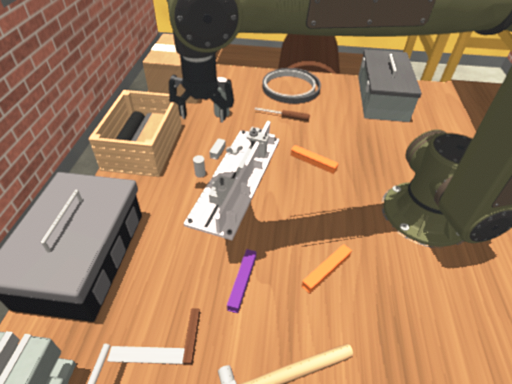

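View pics/wrist0.png

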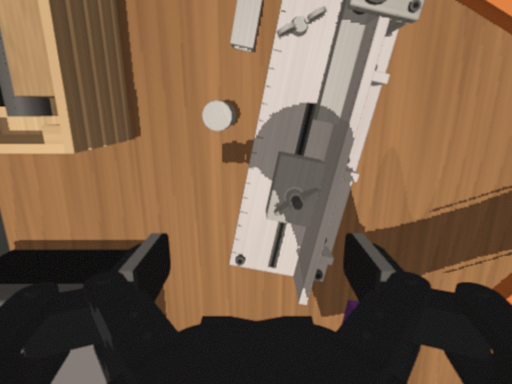

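The scene and side views show the jig in front of the robot. The grey tube in it is at about (195,197) in the scene view. The orange bars (330,172), (195,160) and the purple one (340,222) are the look-alikes. In the wrist view the sliding stop with its wing nut is at (296,195) and the spare nut is at (300,22) on the open side.

```bash
cat >> h.py <<'E'
from scipy.spatial.transform import Rotation as R
from scipy.optimize import least_squares
def qR(q): return R.from_quat([q[1],q[2],q[3],q[0]]).as_matrix()
def cam(f,obs=None):
    K=np.array([[f['fx'],0,f['cx']],[0,f['fy'],f['cy']],[0,0,1.]])
    if 'mount' in f:
        T=np.eye(4);T[:3,:3]=qR(obs['eef_rot']);T[:3,3]=obs['tool_pos']
        M=np.linalg.inv(T@f['mount']); rv=cv2.Rodrigues(M[:3,:3])[0];tv=M[:3,3]
    else: rv,tv=np.array(f['rvec']),np.array(f['tvec'])
    return K,np.array(f['dist_coeffs']),rv.reshape(3),tv
def proj(P,c): return cv2.projectPoints(np.atleast_2d(P).astype(float),c[2],c[3],c[0],c[1])[0].reshape(-1,2)
def ray(uv,c):
    n=cv2.undistortPoints(np.array([[uv]],float),c[0],c[1])[0,0]
    Rm=cv2.Rodrigues(c[2])[0]; d=Rm.T@np.array([n[0],n[1],1]); o=-Rm.T@c[3]; return o,d
def onz(uv,c,z):
    o,d=ray(uv,c); return o+d*(z-o[2])/d[2]
def tri(obs): # list of (uv,cam)
    f=lambda P: np.concatenate([ (proj(P,c)[0]-uv) for uv,c in obs])
    s=least_squares(f,[0.55,0,0.05],loss='soft_l1'); return s.x,np.round(f(s.x),1)
E
cat > a.py <<'E'
from h import *
import pickle
o=env.get_obs(); fr={}
for n in ['scene','side','wrist']:
    f=cv2.imread(f'pics/{n}0.png')
D={'fixed_face':{'scene':(167.9,187.5),'side':(260,142.2)},
'stop_face':{'scene':(228.8,213),'side':(237.8,185.2),'wrist':(310.9,158.2)},
'stop_back':{'scene':(252.6,228),'side':(213.3,199.9),'wrist':(287.4,223.1)},
'nut_mid':{'scene':(242.1,212.8),'side':(222.5,184.2),'wrist':(296.1,200.9)},
'spare_nut':{'scene':(177.1,212.1),'side':(236.3,157.9),'wrist':(299.5,27.6)},
'jig':{'scene':(218.8,212.6),'side':(244.1,183.6)}}
C={n:cam(env.grab_frame(n),o) for n in ['scene','side','wrist']}
pickle.dump(C,open('C0.pkl','wb'))
Z=dict(fixed_face=.012,stop_face=.012,stop_back=.032,nut_mid=.068,spare_nut=.012,jig=0)
for k,v in D.items():
    P,r=tri([(np.array(uv),C[n]) for n,uv in v.items()])
    print(k,np.round(P,4),r,{n:np.round(onz(uv,C[n],Z[k])[:2],4).tolist() for n,uv in v.items()})
E
python3 a.py
```

```text
fixed_face [ 0.4794 -0.2215  0.0102] [-0.3 -0.7 -0.4  0.7] {'scene': [0.483, -0.2186], 'side': [0.4784, -0.223]}
stop_face [ 0.5322 -0.0093  0.0205] [ 0.6  2.  -5.  -0.7  0.9 -0.2] {'scene': [0.5196, -0.0161], 'side': [0.519, -0.0173], 'wrist': [0.5317, -0.0077]}
stop_back [0.5631 0.0698 0.0361] [ 1.2 -0.8  3.   0.  -1.2 -0.2] {'scene': [0.5636, 0.0667], 'side': [0.572, 0.0672], 'wrist': [0.5611, 0.0718]}
nut_mid [0.5544 0.0332 0.0618] [-0.6  2.4 -0.8 -0.3  0.8  0.2] {'scene': [0.5512, 0.034], 'side': [0.5508, 0.0403], 'wrist': [0.5563, 0.031]}
spare_nut [ 0.5487 -0.1608 -0.0091] [ 0.3  1.1 -0.7 -0.5  0.4 -0.1] {'scene': [0.5602, -0.1533], 'side': [0.5422, -0.1345], 'wrist': [0.552, -0.1555]}
jig [ 0.506  -0.0526 -0.0149] [-0.1 -0.1 -0.1  0.1] {'scene': [0.5176, -0.0471], 'side': [0.5038, -0.0384]}
```

```bash
python3 -c "
import cv2
i=cv2.imread('pics/wrist0.png')[90:290,200:400]; cv2.imwrite('pics/wc0.png',cv2.resize(i,None,fx=3,fy=3,interpolation=cv2.INTER_CUBIC))
i=cv2.imread('pics/scene0.png')[150:270,130:310]; cv2.imwrite('pics/sc0.png',cv2.resize(i,None,fx=4,fy=4,interpolation=cv2.INTER_CUBIC))"
```

```text
(no output)
```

View pics/wc0.png

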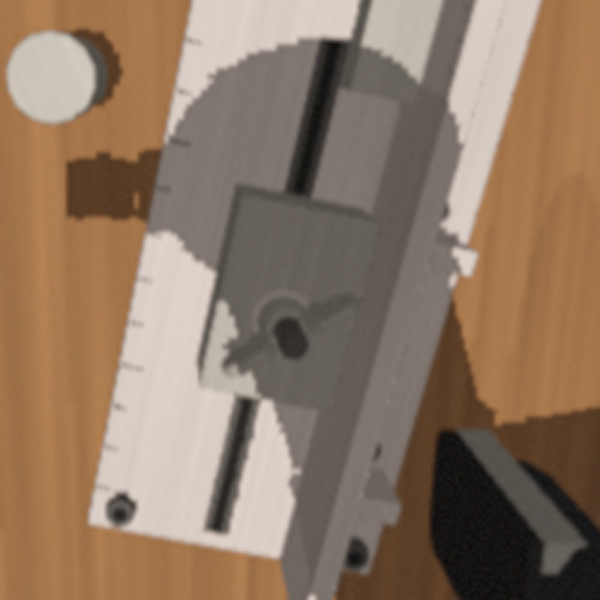

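View pics/sc0.png

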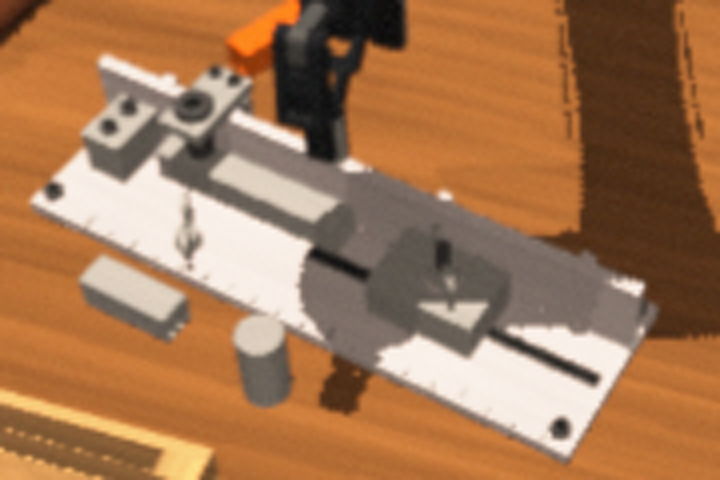

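```bash
cat > b.py <<'E'
from h import *
import pickle
C=pickle.load(open('C0.pkl','rb'))
J=[]
pts=[('wrist',(230,264.7),(-.077,-.22,.012)),('wrist',(323.3,280.7),(.057,-.22,.012)),
('scene',(137.5,200.7),(-.077,.21,.012)),('scene',(272,265),(-.077,-.22,.012))]
def jw(p,P): 
    c,s=np.cos(p[2]),np.sin(p[2]); P=np.array(P,float); return np.array([p[0]+c*P[0]-s*P[1],p[1]+s*P[0]+c*P[1],P[2]])
def f(p):
    r=[proj(jw(p,P),C[n])[0]-np.array(uv) for n,uv,P in pts]
    r+= [ (proj(jw(p,(-.077,p[3],.012)),C['wrist'])[0]-np.array((264,90)))]
    return np.concatenate(r)
s=least_squares(f,[.506,-.05,2.86,0.])
print(s.x,np.degrees(s.x[2]),np.round(s.fun,1))
p=s.x[:3]
def inv(P): 
    c,ss=np.cos(p[2]),np.sin(p[2]); d=np.array(P)[:2]-p[:2]; return np.round([(c*d[0]+ss*d[1])*1e3,(-ss*d[0]+c*d[1])*1e3],1)
for n,uv,z in [('fixed_face',(.4794,-.2215),0),('nutW',(.5563,.031),0),('nut',(.5544,.0332),0),('backW',(.5611,.0718),0),('back',(.5631,.0698),0),('faceW',(.5317,-.0077),0)]: print(n,inv(uv))
# block top edges from wrist crop, z .046
for nm,uv in [('back-left top',(203,388)),('back-right',(322,408)),('front-left',(238,186)),('front-right',(380,215)),('tube end left near',(342,88))]:
    q=onz((200+uv[0]/3,90+uv[1]/3),C['wrist'],.046 if nm!='tube end left near' else .037); print(nm,np.round(q,4),inv(q))
E
python3 b.py
```

```text
[ 0.51931703 -0.05897986  2.94623243  0.01557854] 168.8066839534664 [-0.3 -0.  -0.4  0.6 -0.6 -0.7  0.4 -2.1 -0.3 -0.1]
fixed_face [  7.6 167.2]
nutW [-18.8 -95.4]
nut [-16.5 -97.2]
backW [ -15.6 -136.4]
back [ -18.  -134.8]
faceW [ -2.2 -52.7]
back-left top [0.5867 0.0613 0.046 ] [ -42.7 -131.1]
back-right [0.5383 0.0699 0.046 ] [   6.4 -130.1]
front-left [ 0.5743 -0.0202  0.046 ] [-46.4 -48.7]
front-right [ 0.5199 -0.0092  0.046 ] [  9.1 -49. ]
tube end left near [ 0.5351 -0.056   0.037 ] [-15.   -5.9]
```

Call:
apply_moves --newtons 20 --rows '[-1,0,20,0,4,-1,0,20,0,4,-1,0,20,0,4,-1,0,20,0,4.0]'

```text
clock: 1.68
tool_pos: [0.6083, 0.0801, 0.2315]
eef_rot: [0.0, 0.141, 0.99, 0.0]
contact_force: [0.9, -0.3, -0.4]
width: 0.0387
```

```bash
cat >> h.py <<'E'
JP=[.5193,-.0590,2.9462]
def inv(P,p=None):
    p=p or JP
    c,ss=np.cos(p[2]),np.sin(p[2]); d=np.array(P)[:2]-np.array(p[:2]); return np.round([(c*d[0]+ss*d[1])*1e3,(-ss*d[0]+c*d[1])*1e3],1)
def jw(P,p=None):
    p=p or JP
    c,s=np.cos(p[2]),np.sin(p[2]); P=np.array(P,float); return np.array([p[0]+c*P[0]-s*P[1],p[1]+s*P[0]+c*P[1],P[2]])
def st():
    o=env.get_obs(); M=qR(o['eef_rot']); yaw=np.degrees(np.arctan2(M[1,0],M[0,0]))
    F=M.T@o['contact_force']
    print('t',round(o['clock'],2),'jig xy mm',inv(o['tool_pos']),'z',round(o['tool_pos'][2]*1e3,1),'toolx-jigx deg',round(yaw-np.degrees(JP[2]),2),'F tool',np.round(F,1),'w',round(o['width'],4), 'tilt',np.round(M[2,:2],3)); return o
E
python3 - <<'E'
from h import *
st()
E
```

```text
t 1.68 jig xy mm [ -60.3 -153.8] z 231.5 toolx-jigx deg -5.01 F tool [-1.  -0.   0.4] w 0.0387 tilt [-0.  0.]
```

Call:
apply_moves --rows '[-1,14,3,0,-5,-1,14,3,30,0,-1,12,2,30,0,-1,0,0,30,0,-1,0,0,0,0]'

```text
clock: 2.1
tool_pos: [0.5676, 0.0958, 0.1344]
eef_rot: [-0.005, 0.096, 0.995, -0.001]
contact_force: [-0.8, 0.3, -0.9]
width: -0.0
```

Run:
```python
from h import *
st()
for n in ['wrist','scene','side']: save(n,n+'1.png')
i=cv2.imread('pics/side1.png')[70:270,140:340]; cv2.imwrite('pics/sd1.png',cv2.resize(i,None,fx=3,fy=3,interpolation=cv2.INTER_CUBIC))
```

```text
t 2.1 jig xy mm [ -17.3 -161.2] z 134.4 toolx-jigx deg 0.23 F tool [0.8 0.1 0.9] w -0.0 tilt [ 0.009 -0.004]
```

View pics/wrist1.png

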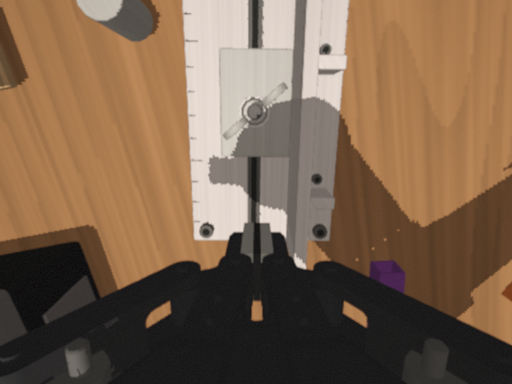

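View pics/sd1.png

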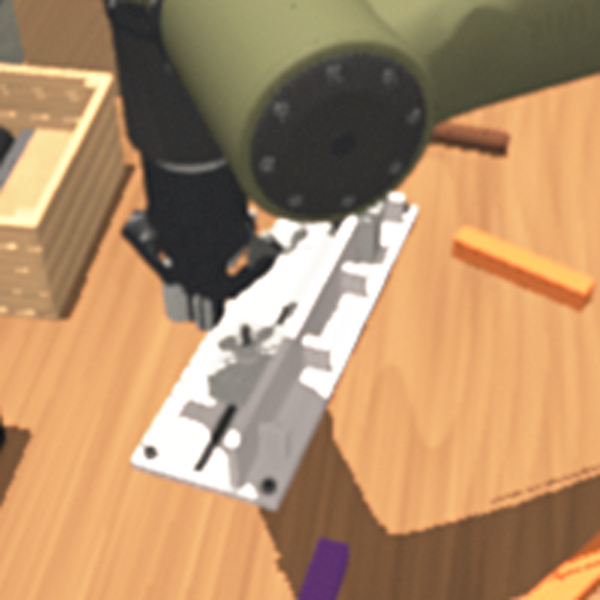

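Run:
```python
from h import *
o=st(); f=env.grab_frame('side'); c=cam(f)
M=qR(o['eef_rot'])
for uv in [(205,325),(170,315),(165,270),(125,230),(128,212),(275,245),(232,282),(215,322),(165,290)]:
    s=least_squares(lambda a: proj(o['tool_pos']+M@np.array([a[0],0,a[1]]),c)[0]-np.array([140+uv[0]/3,70+uv[1]/3]),[0,0]); print(uv,np.round(s.x*1e3,1))
f=env.grab_frame('wrist'); c=cam(f,o)
for uv in [(245,225),(274,225),(228,235),(284,235)]:
    o_,d=ray(uv,c); q=o_+d*(o['tool_pos'][2]+.0-o_[2])/d[2]; print(uv,np.round(M.T@(q-o['tool_pos'])*1e3,1))
```

```text
t 2.25 jig xy mm [ -21.7 -162. ] z 143.3 toolx-jigx deg 0.19 F tool [-0.1  0.1 -1.1] w 0.0001 tilt [-0.002 -0.   ]
(205, 325) [-0.6  4. ]
(170, 315) [-31.2   2.7]
(165, 270) [-31.1 -45.7]
(125, 230) [-61.5 -77.3]
(128, 212) [-56.7 -96. ]
(275, 245) [ 61.4 -97.5]
(232, 282) [ 25.4 -50.4]
(215, 322) [ 8.5 -2.3]
(165, 290) [-33.1 -24.1]
(245, 225) [-6.1 -7.   0. ]
(274, 225) [ 9.2 -7.  -0. ]
(228, 235) [-15.3  -1.2   0. ]
(284, 235) [14.7 -1.3 -0. ]
```

Call:
apply_moves --rows '[-1,0,0,36,0,-1,0,0,36,0,-1,0,0,37,0,-1,0,0,0,0,-1,0,0,0,0]'

```text
clock: 2.77
tool_pos: [0.5713, 0.0955, 0.0329]
eef_rot: [-0.0, 0.096, 0.995, -0.001]
contact_force: [0.6, 0.3, 1.2]
width: 0.0002
```

Run:
```python
from h import *
st(); save('scene','scene2.png'); st()
i=cv2.imread('pics/scene2.png')[150:270,130:310]; cv2.imwrite('pics/sc2.png',cv2.resize(i,None,fx=4,fy=4,interpolation=cv2.INTER_CUBIC))
```

```text
t 2.77 jig xy mm [ -21.  -161.6] z 32.9 toolx-jigx deg 0.19 F tool [-0.5  0.4 -1.2] w 0.0002 tilt [ 0.001 -0.002]
t 2.82 jig xy mm [ -22.1 -162.3] z 35.0 toolx-jigx deg 0.21 F tool [-0.5 -0.7 -0.6] w -0.0001 tilt [-0.002  0.   ]
```

View pics/sc2.png

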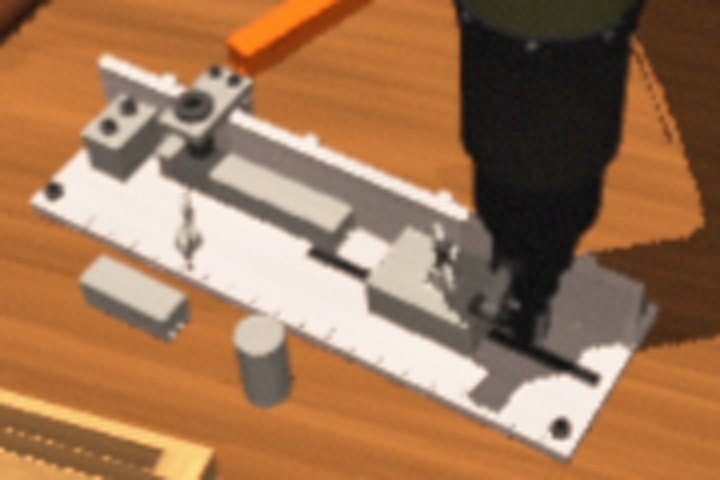

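Call:
apply_moves --rows '[-1,0,-5,0,0,-1,0,-5,0,0,-1,0,-4,0,0,-1,0,-4,0,0,-1,0,-4,0,0,-1,0,-4,0,0,-1,0,-4,0,0,-1,0,-4,0,0,-1,0,-4,0,0,-1,0,-4,0,0]'

```text
clock: 3.65
tool_pos: [0.5634, 0.0546, 0.0327]
eef_rot: [0.0, 0.096, 0.995, 0.0]
contact_force: [-0.3, 5.0, 3.9]
width: 0.0002
```

Run:
```python
from h import *
st(); f=save('wrist','wrist3.png'); o=st()
for t in ['stop_face','fixed_face','nut_mid','tube']:
    print(t,env.place_of('wrist',t)[:2])
```

```text
t 3.65 jig xy mm [ -21.2 -120. ] z 32.7 toolx-jigx deg 0.21 F tool [ 1.3  4.9 -3.9] w 0.0002 tilt [-0.001  0.001]
t 3.7 jig xy mm [ -21.1 -119.3] z 32.5 toolx-jigx deg 0.19 F tool [-0.7  1.9 -2.9] w 0.0004 tilt [-0. -0.]
stop_face [{'xy': [297.7, 2.6], 'confidence': 0.63}]
fixed_face []
nut_mid [{'xy': [266.4, 165.1], 'confidence': 0.91}]
tube []
```

View pics/wrist3.png

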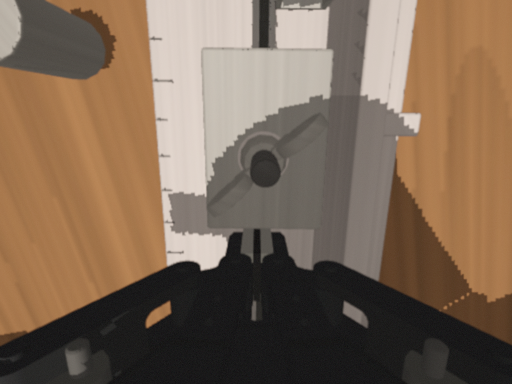

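The wrist view shows the stop being pushed squarely. The nut is at (265,160) with its ears about 40° off jig x. I keep pushing.

Call:
apply_moves --rows '[-1,0,-4,0,0,-1,0,-4,0,0,-1,0,-4,0,0,-1,0,-4,0,0,-1,0,-3,0,0,-1,0,-2,0,0]'

```text
clock: 4.4
tool_pos: [0.5585, 0.0336, 0.0317]
eef_rot: [-0.001, 0.096, 0.995, -0.0]
contact_force: [-0.8, 4.3, -2.0]
width: -0.0002
```

Run:
```python
from h import *
st(); f=save('scene','scene4.png'); o=st()
i=cv2.imread('pics/scene4.png')[150:270,130:310]; cv2.imwrite('pics/sc4.png',cv2.resize(i,None,fx=4,fy=4,interpolation=cv2.INTER_CUBIC))
```

```text
t 4.4 jig xy mm [-20.5 -98.5] z 31.7 toolx-jigx deg 0.17 F tool [1.6 4.1 2. ] w -0.0002 tilt [ 0.001 -0.   ]
t 4.45 jig xy mm [-20.5 -98.2] z 31.8 toolx-jigx deg 0.16 F tool [1.3 2.7 1.7] w 0.0002 tilt [ 0.001 -0.001]
```

View pics/sc4.png

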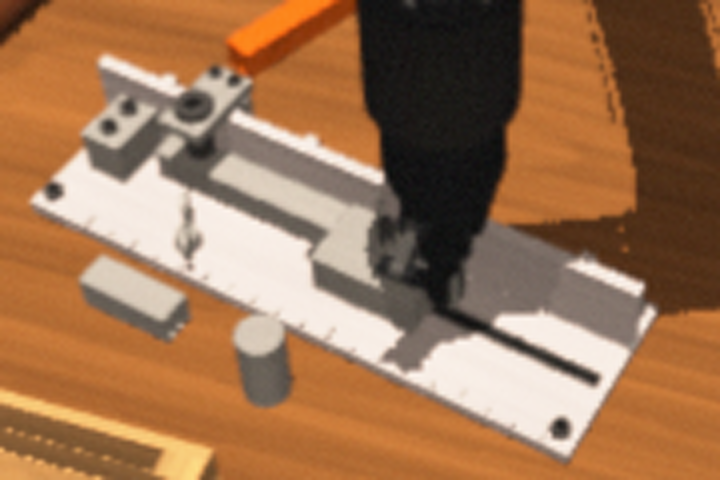

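Call:
apply_moves --rows '[-1,0,-1.5,0,0,-1,0,-1.5,0,0,-1,0,-1.5,0,0]'

```text
clock: 4.7
tool_pos: [0.5578, 0.03, 0.0318]
eef_rot: [-0.0, 0.096, 0.995, 0.0]
contact_force: [-0.9, 5.5, -2.4]
width: 0.0002
```

Call:
apply_moves --rows '[-1,0,-1.5,0,0,-1,0,-1.5,0,0]'

```text
clock: 4.87
tool_pos: [0.5573, 0.0272, 0.0318]
eef_rot: [-0.0, 0.096, 0.995, 0.0]
contact_force: [-1.3, 6.1, -2.5]
width: -0.0001
```

Call:
apply_moves --rows '[-1,0,-1.5,0,0,-1,0,-1.5,0,0]'

```text
clock: 5.03
tool_pos: [0.5567, 0.0242, 0.0318]
eef_rot: [-0.001, 0.096, 0.995, 0.0]
contact_force: [-1.6, 5.3, -1.5]
width: -0.0002
```

Call:
apply_moves --rows '[-1,0,-1.5,0,0,-1,0,-1.5,0,0]'

```text
clock: 5.2
tool_pos: [0.556, 0.0213, 0.0318]
eef_rot: [-0.001, 0.096, 0.995, 0.0]
contact_force: [-1.5, 6.4, -1.4]
width: 0.0
```

Run:
```python
from h import *
f=save('side','side5.png'); o=st()
i=cv2.imread('pics/side5.png')[100:220,190:310]; cv2.imwrite('pics/sd5.png',cv2.resize(i,None,fx=5,fy=5,interpolation=cv2.INTER_CUBIC))
f=save('scene','scene5.png'); o=st()
i=cv2.imread('pics/scene5.png')[150:250,130:260]; cv2.imwrite('pics/sc5.png',cv2.resize(i,None,fx=5,fy=5,interpolation=cv2.INTER_CUBIC))
```

```text
t 5.25 jig xy mm [-20.5 -85.7] z 31.8 toolx-jigx deg 0.2 F tool [1.2 4.9 2. ] w 0.0 tilt [0.001 0.   ]
t 5.3 jig xy mm [-20.5 -85.6] z 31.8 toolx-jigx deg 0.19 F tool [2.6 5.  2.1] w 0.0001 tilt [0.001 0.   ]
```

View pics/sc5.png

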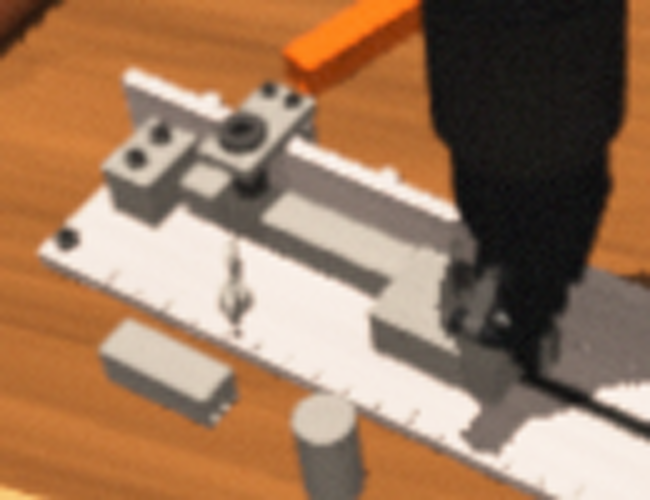

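View pics/sd5.png

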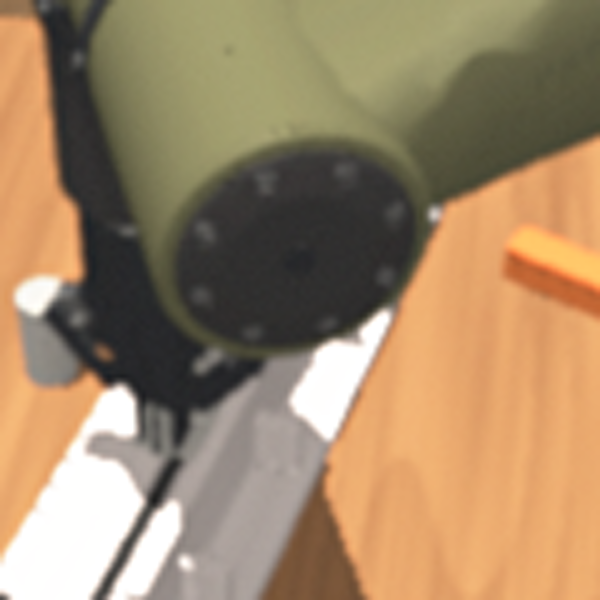

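Call:
apply_moves --rows '[-1,0,-1,0,0,-1,0,-1,0,0,-1,0,0,0,0]'

```text
clock: 5.55
tool_pos: [0.5556, 0.0192, 0.0318]
eef_rot: [-0.001, 0.096, 0.995, 0.0]
contact_force: [-1.8, 5.0, -2.9]
width: -0.0003
```

Call:
apply_moves --rows '[-1,0,-1,0,0,-1,0,-1,0,0,-1,0,0,0,0]'

```text
clock: 5.8
tool_pos: [0.5552, 0.0172, 0.0318]
eef_rot: [-0.001, 0.096, 0.995, 0.0]
contact_force: [-1.9, 5.7, -1.9]
width: -0.0002
```

Call:
apply_moves --rows '[-1,0,-1,0,0,-1,0,0,0,0]'

```text
clock: 5.97
tool_pos: [0.555, 0.0163, 0.0318]
eef_rot: [-0.001, 0.096, 0.995, 0.0]
contact_force: [-1.6, 5.3, -1.8]
width: -0.0001
```

Call:
apply_moves --rows '[-1,0,-1,0,0,-1,0,0,0,0]'

```text
clock: 6.13
tool_pos: [0.5549, 0.0156, 0.0318]
eef_rot: [-0.001, 0.096, 0.995, 0.001]
contact_force: [-1.8, 7.1, -1.5]
width: -0.0
```

Call:
apply_moves --rows '[-1,0,-1,0,0,-1,0,0,0,0]'

```text
clock: 6.3
tool_pos: [0.5549, 0.0156, 0.0319]
eef_rot: [-0.0, 0.096, 0.995, 0.001]
contact_force: [-1.9, 10.0, -1.6]
width: 0.0003
```

Call:
apply_moves --rows '[-1,0,-1,0,0,-1,0,0,0,0]'

```text
clock: 6.47
tool_pos: [0.5549, 0.0155, 0.0319]
eef_rot: [-0.0, 0.095, 0.995, 0.002]
contact_force: [-1.2, 14.1, -1.6]
width: 0.0001
```

Run:
```python
from h import *
f=save('scene','scene6.png'); o=st()
i=cv2.imread('pics/scene6.png')[160:210,140:220]; cv2.imwrite('pics/sc6.png',cv2.resize(i,None,fx=9,fy=9,interpolation=cv2.INTER_CUBIC))
```

```text
t 6.52 jig xy mm [-20.5 -80. ] z 31.9 toolx-jigx deg 0.24 F tool [ 3.6 13.2  2.3] w -0.0001 tilt [0.001 0.004]
```

View pics/sc6.png

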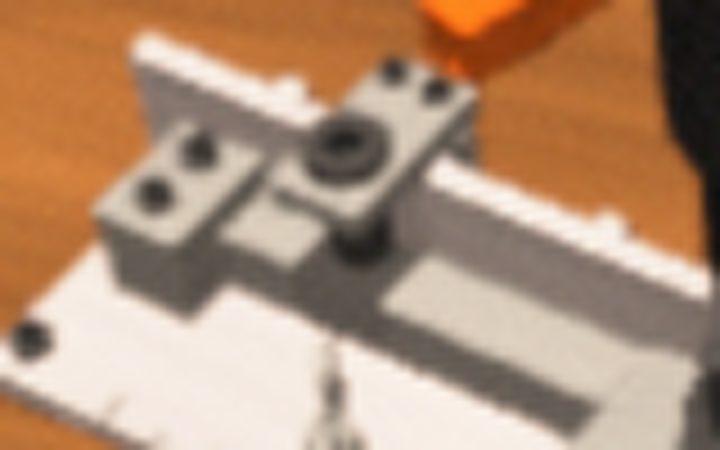

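The tube's end is now against the fixed block (crop (215,240)). The tool stalled at jig y −80 and the force rose from 5 to 14 N with no further travel, so the tube is snug. I back off, rise and go to the nut.

Call:
apply_moves --rows '[-1,0,3,0,0,-1,0,8,0,0,-1,0,8,0,0,-1,0,0,-16,0,-1,0,0,-16,0,-1,-11,-2,0,0,-1,-11,0,0,0,-1,0,0,0,0]'

```text
clock: 7.18
tool_pos: [0.5811, 0.0251, 0.0647]
eef_rot: [0.0, 0.096, 0.995, -0.001]
contact_force: [-1.5, -0.2, -1.3]
width: 0.0
```

Run:
```python
from h import *
o=st(); f=save('wrist','wrist7.png'); c=cam(f,o)
r=env.place_of('wrist','nut_mid'); print(r[:2]); 
for x in r[:1]:
  for z in (.065,.068): print(inv(onz(x['xy'],c,z)))
r=env.place_of('wrist','stop_face'); print(r[:1]); 
for x in r[:1]: print(inv(onz(x['xy'],c,.012)))
st()
C=__import__('pickle').load(open('C0.pkl','rb'))
print('bar',inv(onz((218,116),C['wrist'],.06)))
```

```text
t 7.18 jig xy mm [-44.3 -94.5] z 64.7 toolx-jigx deg 0.17 F tool [ 1.4 -0.5  1.3] w 0.0 tilt [-0.001 -0.001]
[{'xy': [309.1, 123.6], 'confidence': 0.7}]
[-19.2 -34.9]
[-19.8 -34.8]
[{'xy': [328.7, 47.1], 'confidence': 0.59}]
[-0.2  9. ]
t 7.33 jig xy mm [-42.6 -94.5] z 63.9 toolx-jigx deg 0.18 F tool [ 0.5 -0.2  0.7] w -0.0 tilt [ 0.001 -0.001]
bar [-119.4  -22.6]
```

View pics/wrist7.png

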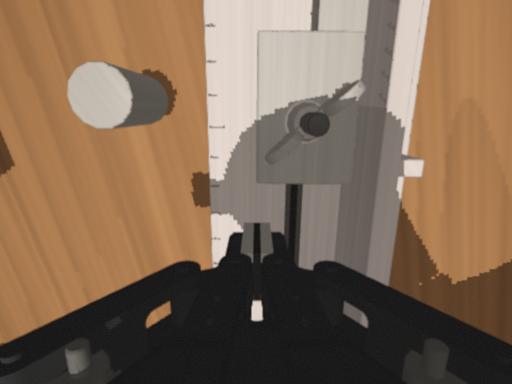

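Call:
apply_moves --rows '[-1,0,-12,0,0,-1,0,-12,0,0,-1,0,-6,0,0,-1,0,-6,0,0,-1,0,-6,0,0,-1,0,-6,0,0,-1,0,-5,0,0]'

```text
clock: 7.92
tool_pos: [0.5695, -0.0272, 0.0643]
eef_rot: [-0.0, 0.096, 0.995, 0.0]
contact_force: [0.0, 1.1, 0.4]
width: -0.0
```

Run:
```python
from h import *
o=st(); f=save('wrist','wrist8.png'); st()
```

```text
t 7.92 jig xy mm [-43.1 -41. ] z 64.3 toolx-jigx deg 0.18 F tool [ 0.2  1.1 -0.4] w -0.0 tilt [0. 0.]
t 7.97 jig xy mm [-43.  -40.4] z 64.3 toolx-jigx deg 0.16 F tool [ 0.5 -0.8  0.2] w 0.0 tilt [ 0.001 -0.   ]
```

View pics/wrist8.png

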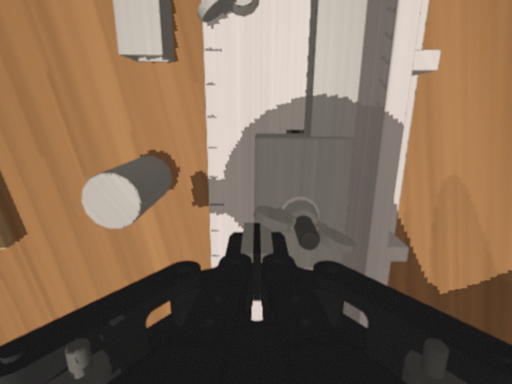

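Call:
apply_moves --rows '[-1,0,-6,0,0,-1,0,-6,0,0,-1,0,-6,0,0,-1,0,-6,0,0,-1,4,-1,0,0,-1,4,0,0,0,-1,4,0,0,0,-1,3,0,0,0,-1,0,0,0,0]'

```text
clock: 8.72
tool_pos: [0.5497, -0.0479, 0.0644]
eef_rot: [0.0, 0.096, 0.995, 0.0]
contact_force: [0.6, 0.1, -0.6]
width: -0.0002
```

Run:
```python
from h import *
o=st(); f=save('wrist','wrist9.png'); st()
f=save('scene','scene9.png')
i=cv2.imread('pics/scene9.png')[150:250,130:290]; cv2.imwrite('pics/sc9.png',cv2.resize(i,None,fx=5,fy=5,interpolation=cv2.INTER_CUBIC))
```

```text
t 8.72 jig xy mm [-27.7 -16.8] z 64.4 toolx-jigx deg 0.22 F tool [-0.6  0.2  0.6] w -0.0002 tilt [-0.  0.]
t 8.77 jig xy mm [-27.8 -16.8] z 64.4 toolx-jigx deg 0.23 F tool [-1.3 -0.9  0.4] w -0.0 tilt [0. 0.]
```

View pics/wrist9.png

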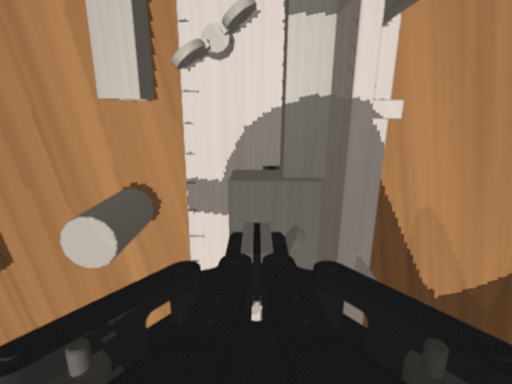

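View pics/sc9.png

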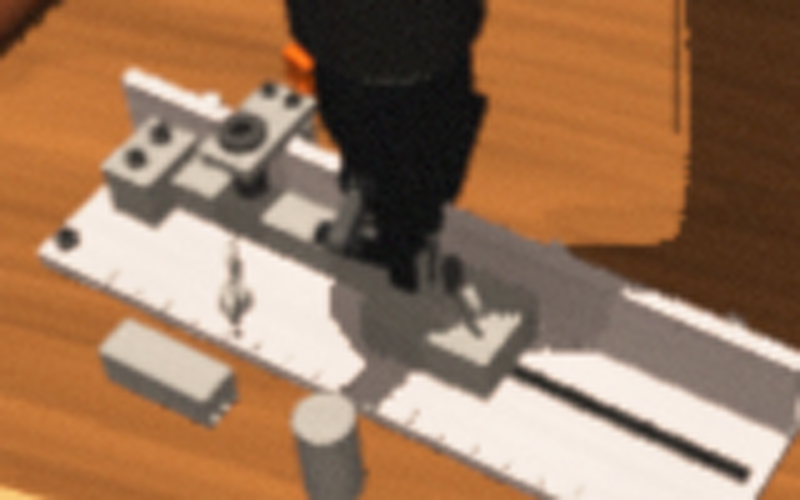

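Call:
apply_moves --rows '[-1,2,0,0,0,-1,1,0,0,0,-1,-19,0,0,0,-1,-20,0,0,0,-1,0,20,0,0,-1,0,24,0,0,-1,0,20,0,0,-1,12,0,0,0,-1,10,0,0,0,-1,0,0,0,0]'

```text
clock: 9.65
tool_pos: [0.575, 0.0127, 0.064]
eef_rot: [-0.001, 0.095, 0.995, 0.0]
contact_force: [-0.4, -0.3, 0.4]
width: -0.0002
```

Run:
```python
from h import *
o=st(); f=save('wrist','wrist10.png'); st()
```

```text
t 9.65 jig xy mm [-40.7 -81.1] z 64.0 toolx-jigx deg 0.26 F tool [ 0.4 -0.4 -0.4] w -0.0002 tilt [ 0.001 -0.   ]
t 9.7 jig xy mm [-41.5 -80.9] z 64.2 toolx-jigx deg 0.24 F tool [ 0.  -0.9 -0.3] w 0.0 tilt [ 0. -0.]
```

View pics/wrist10.png

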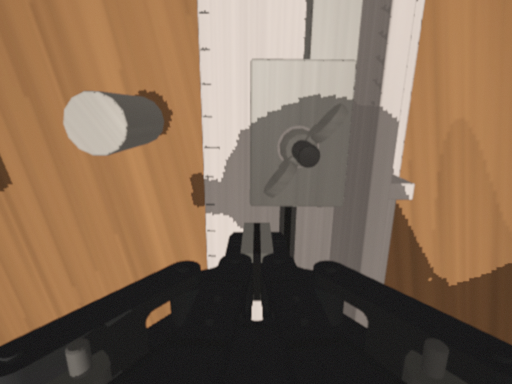

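Call:
apply_moves --rows '[-1,-1,-9,0,0,-1,0,-7,0,0,-1,0,-7,0,0,-1,0,-7,0,0,-1,0,-7,0,0,-1,0,-7,0,0,-1,0,-7,0,0,-1,0,-7,0,0,-1,0,-6,0,0,-1,0,0,0,0]'

```text
clock: 10.53
tool_pos: [0.5645, -0.0527, 0.0641]
eef_rot: [-0.0, 0.097, 0.995, -0.0]
contact_force: [1.5, 0.0, -0.4]
width: -0.0002
```

Run:
```python
from h import *
st()
```

```text
t 10.53 jig xy mm [-43.1 -15. ] z 64.1 toolx-jigx deg 0.1 F tool [-1.5  0.3  0.4] w -0.0002 tilt [ 0.001 -0.001]
```

Call:
apply_moves --rows '[-1,5,0,0,0,-1,5,0,0,0,-1,4,0,0,0,-1,3,0,0,0,-1,2,0,0,0,-1,0,0,0,0]'

```text
clock: 11.03
tool_pos: [0.546, -0.047, 0.0645]
eef_rot: [0.0, 0.096, 0.995, 0.0]
contact_force: [0.7, 0.5, 0.4]
width: 0.0002
```

Call:
apply_moves --rows '[-1,-20,0,0,0,-1,-20,0,0,0,-1,0,20,0,0,-1,0,24,0,0,-1,0,20,0,0,-1,12,0,0,0,-1,9,0,0,0,-1,0,0,0,0]'

```text
clock: 11.7
tool_pos: [0.5758, 0.0122, 0.0641]
eef_rot: [-0.001, 0.095, 0.995, 0.0]
contact_force: [1.0, -0.5, 0.4]
width: 0.0
```

Run:
```python
from h import *
o=st(); f=save('wrist','wrist11.png'); st()
```

```text
t 11.7 jig xy mm [-41.6 -80.8] z 64.1 toolx-jigx deg 0.25 F tool [-1.1 -0.3 -0.4] w 0.0 tilt [ 0.001 -0.   ]
t 11.75 jig xy mm [-42.3 -80.6] z 64.4 toolx-jigx deg 0.23 F tool [-0.  -0.2 -0. ] w -0.0004 tilt [0. 0.]
```

View pics/wrist11.png

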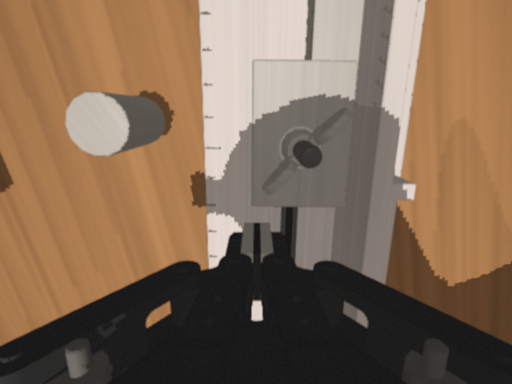

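Call:
apply_moves --rows '[-1,0,-9,0,0,-1,0,-4,0,0,-1,0,-3,0,0]'

```text
clock: 12.0
tool_pos: [0.5744, -0.0049, 0.0644]
eef_rot: [0.0, 0.096, 0.995, 0.0]
contact_force: [4.1, 2.4, 0.6]
width: 0.0003
```

Call:
apply_moves --rows '[-1,0,-3,0,0,-1,0,-3,0,0]'

```text
clock: 12.17
tool_pos: [0.5756, -0.009, 0.0652]
eef_rot: [0.003, 0.096, 0.995, 0.002]
contact_force: [10.8, 7.1, -2.6]
width: -0.0002
```

Call:
apply_moves --rows '[-1,0,-3,0,0,-1,0,-3,0,0]'

```text
clock: 12.33
tool_pos: [0.5766, -0.0139, 0.0658]
eef_rot: [0.006, 0.096, 0.995, 0.003]
contact_force: [18.5, 5.1, -6.4]
width: -0.0003
```

Call:
apply_moves --rows '[-1,0,-3,0,0,-1,0,-3,0,0]'

```text
clock: 12.5
tool_pos: [0.5767, -0.0202, 0.0663]
eef_rot: [0.007, 0.095, 0.995, 0.002]
contact_force: [17.5, 4.8, 1.3]
width: 0.0002
```

Run:
```python
from h import *
o=st(); f=save('wrist','wrist12.png'); st()
i=cv2.imread('pics/wrist12.png')[100:270,170:420]; cv2.imwrite('pics/w12.png',cv2.resize(i,None,fx=3,fy=3,interpolation=cv2.INTER_CUBIC))
```

```text
t 12.5 jig xy mm [-48.7 -49.2] z 66.3 toolx-jigx deg 0.25 F tool [-16.3   8.   -1.1] w 0.0002 tilt [-0.014  0.006]
t 12.55 jig xy mm [-46.1 -47.3] z 65.7 toolx-jigx deg 0.2 F tool [-1.6  1.8 -0.5] w -0.0 tilt [-0.007  0.003]
```

View pics/w12.png

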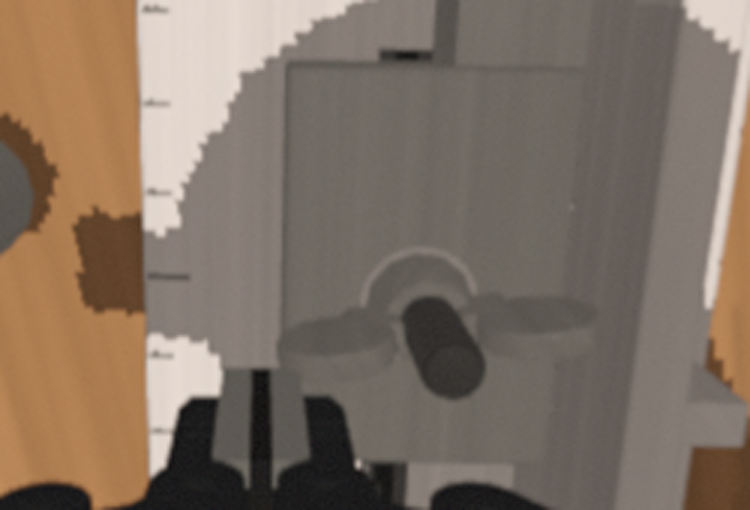

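The ears now lie nearly along jig x: left ear at crop (340,345), right ear at (540,325). So the nut did turn. The side force came from the ear tip catching in the groove between the finger pads. I ease back and continue gently.

Call:
apply_moves --rows '[-1,0,4,0,0,-1,0,0,0,0,-1,0,0,0,0]'

```text
clock: 12.8
tool_pos: [0.571, -0.018, 0.0639]
eef_rot: [-0.001, 0.096, 0.995, -0.0]
contact_force: [-0.5, -0.5, 0.2]
width: 0.0001
```

Run:
```python
from h import *
o=st()
```

```text
t 12.8 jig xy mm [-42.7 -50.3] z 63.9 toolx-jigx deg 0.18 F tool [ 0.4 -0.6 -0.2] w 0.0001 tilt [ 0.001 -0.001]
```

Call:
apply_moves --rows '[-1,0,-3,0,0,-1,0,-3,0,0,-1,0,-2,0,0]'

```text
clock: 13.05
tool_pos: [0.5705, -0.0221, 0.064]
eef_rot: [0.001, 0.095, 0.995, 0.003]
contact_force: [1.5, 19.9, 0.5]
width: -0.0001
```

Run:
```python
from h import *
o=st()
```

```text
t 13.05 jig xy mm [-43.1 -46.1] z 64.0 toolx-jigx deg 0.25 F tool [ 2.3 19.8 -0.4] w -0.0001 tilt [-0.001  0.007]
```

Call:
apply_moves --rows '[-1,0,5,0,0,-1,0,10,0,0,-1,0,20,0,0,-1,0,0,0,0]'

```text
clock: 13.38
tool_pos: [0.5769, 0.0105, 0.0642]
eef_rot: [-0.0, 0.095, 0.995, -0.0]
contact_force: [0.1, -0.9, -0.3]
width: -0.0002
```

Run:
```python
from h import *
o=st(); f=save('wrist','wrist13.png'); o=st(); c=cam(f,o)
print(env.place_of('wrist','nut_mid')[:1])
i=cv2.imread('pics/wrist13.png')[20:220,170:420]; cv2.imwrite('pics/w13.png',cv2.resize(i,None,fx=3,fy=3,interpolation=cv2.INTER_CUBIC))
f=save('scene','scene13.png')
i=cv2.imread('pics/scene13.png')[150:250,130:290]; cv2.imwrite('pics/sc13.png',cv2.resize(i,None,fx=5,fy=5,interpolation=cv2.INTER_CUBIC))
```

```text
t 13.38 jig xy mm [-43.  -79.4] z 64.2 toolx-jigx deg 0.26 F tool [-0.3 -0.9  0.3] w -0.0002 tilt [ 0. -0.]
t 13.43 jig xy mm [-42.9 -78.5] z 64.1 toolx-jigx deg 0.28 F tool [ 0.4  0.5 -0.2] w -0.0002 tilt [ 0.    -0.001]
[{'xy': [306.2, 154.4], 'confidence': 0.75}]
```

View pics/w13.png

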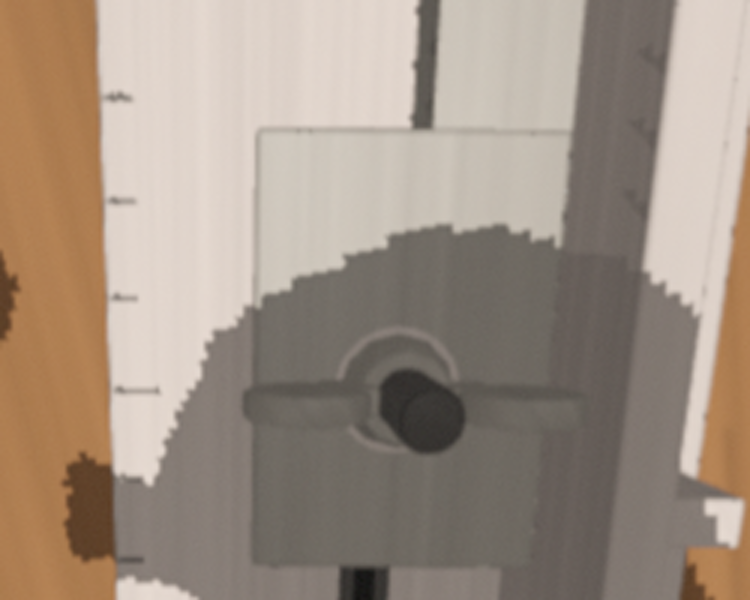

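View pics/sc13.png

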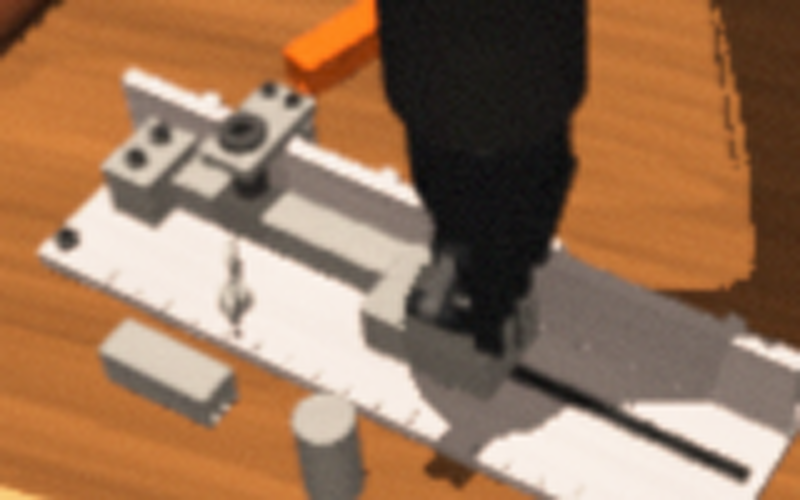

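The ears now lie exactly along jig x, at crop (310,405) and (520,408). The stall at about 20 N suggests the nut is seated. As a check I push gently on the same ear farther out, clear of the stud and hub.

Call:
apply_moves --rows '[-1,-5,-9,0,0,-1,0,-9,0,0,-1,0,-8,0,0,-1,0,-4,0,0,-1,0,-2,0,0,-1,0,0,0,0]'

```text
clock: 14.03
tool_pos: [0.5757, -0.0225, 0.0643]
eef_rot: [0.001, 0.096, 0.995, 0.002]
contact_force: [0.2, 6.7, -1.1]
width: 0.0002
```

Run:
```python
from h import *
o=st()
```

```text
t 14.03 jig xy mm [-48.2 -46.8] z 64.3 toolx-jigx deg 0.16 F tool [1.1 6.6 1.1] w 0.0002 tilt [-0.001  0.004]
```

Call:
apply_moves --rows '[-1,0,-1,0,0,-1,0,0,0,0,-1,0,0,0,0]'

```text
clock: 14.28
tool_pos: [0.5756, -0.0226, 0.0643]
eef_rot: [0.001, 0.096, 0.995, 0.002]
contact_force: [0.8, 9.0, -0.2]
width: -0.0002
```

Run:
```python
from h import *
o=st()
```

```text
t 14.28 jig xy mm [-48.2 -46.6] z 64.3 toolx-jigx deg 0.21 F tool [1.  9.  0.3] w -0.0002 tilt [-0.001  0.004]
```

The nut stands hard against its seat: the force rises by 2.4 N per commanded mm with no travel. I withdraw and inspect.

Call:
apply_moves --rows '[-1,0,5,0,0,-1,0,15,0,0,-1,0,15,0,0,-1,0,0,-30,0,-1,0,0,-35,0,-1,0,0,-35,0,-1,0,0,0,0,-1,0,0,0,0]'

```text
clock: 14.95
tool_pos: [0.5832, 0.0108, 0.1672]
eef_rot: [0.002, 0.096, 0.995, 0.001]
contact_force: [0.9, -0.2, -1.1]
width: -0.0004
```

Run:
```python
from h import *
o=st(); f=save('wrist','wrist14.png'); o=st(); c=cam(f,o)
for t,z in [('nut_mid',.065),('stop_face',.012),('fixed_face',.012)]:
    r=env.place_of('wrist',t)[:1]; print(t,r, [inv(onz(x['xy'],c,z)) for x in r])
i=cv2.imread('pics/wrist14.png')[0:220,170:420]; cv2.imwrite('pics/w14.png',cv2.resize(i,None,fx=2.7,fy=2.7,interpolation=cv2.INTER_CUBIC))
f=save('scene','scene14.png')
i=cv2.imread('pics/scene14.png')[150:250,130:290]; cv2.imwrite('pics/sc14.png',cv2.resize(i,None,fx=5,fy=5,interpolation=cv2.INTER_CUBIC))
```

```text
t 14.95 jig xy mm [-49.2 -80.9] z 167.2 toolx-jigx deg 0.22 F tool [-0.9 -0.   1.1] w -0.0004 tilt [-0.005  0.002]
t 15.0 jig xy mm [-48.2 -80.6] z 164.7 toolx-jigx deg 0.21 F tool [-0.8 -0.7  1.4] w -0.0001 tilt [-0.001  0.001]
nut_mid [{'xy': [293.6, 137.3], 'confidence': 0.62}] [array([-17.8, -36.3])]
stop_face [{'xy': [312.0, 84.6], 'confidence': 0.58}] [array([4.6, 9.2])]
fixed_face [] []
```

View pics/w14.png

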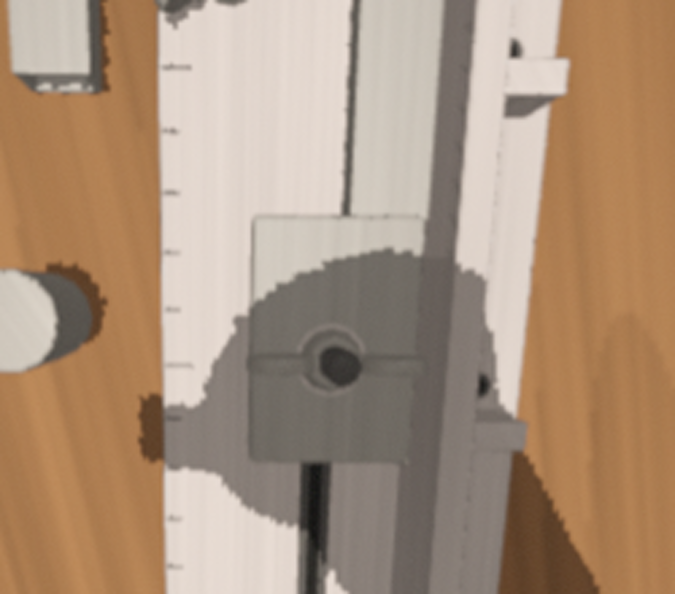

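View pics/sc14.png

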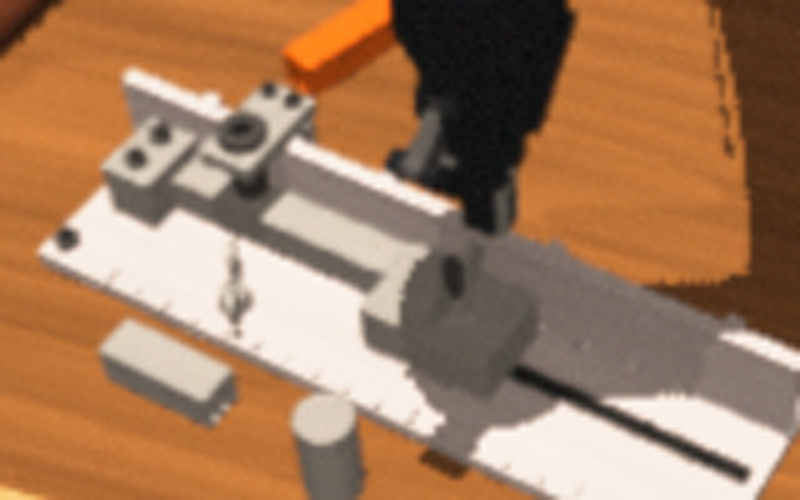

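The tube sits flush on both stops: stop nose at crop (345,215), fixed block at scene crop (180,195). The nut ears lie along jig x, and the spare nut, bar and offcut look unmoved. I hand in.

Run:
```python
from h import *
st(); print(env.close_job())
```

```text
t 15.2 jig xy mm [-47.4 -79.6] z 162.6 toolx-jigx deg 0.2 F tool [ 0.6 -0.1 -0.1] w 0.0004 tilt [ 0.002 -0.001]
the job is handed in; nothing more can be done
None
```

The tube is held between the two end stops and the wing nut is run down to its seat. I handed the job in at 15.2 s with the robot touching nothing.

- **End stop:** I slid it about 61 mm with the shut fingertips until it carried the tube against the fixed stop. There it stalled, and the force rose from about 5 to 14 N with no more travel. The last pictures show no gap at either end of the tube.
- **Wing nut:** I turned it clockwise with fingertip pushes on its ears, about 1.1 turns in all by ear angle from the pictures. A second push farther out on the ear confirmed the seat: 6.6 to 9.0 N with no movement. I did not measure the seated height; it rests on the hard stop and a turn count within the stated 1 to 1.75.
- **Forces higher than meant:** Some pushes late in the nut's turning were not light:
  - In the third stroke an ear tip seemed to catch in the groove between the finger pads, giving about 18 N sideways until it came free. I had sent four small moves without checking the force between them.
  - The push that reached the seat peaked at about 20 N.
- **Other items:** The spare nut, round bar and offcut look unmoved in the last pictures. I did not compare the oil can, screwdriver, hammer and square again, but the arm stayed away from them.

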